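Heft the washer tins and hold up the full one

TASK

The three shut tins of washers on the shelf look alike, but one is full and two are part-used: heft them and find the heaviest by feel. Stand the two lighter tins upright on the floor of the blue tray, setting them down without dropping or tipping them, and finish holding the heaviest upright in the gripper, about 20 cm above the shelf, so that I can take it; stop there without letting go. Leave the caddy, the globes, the bulb changer head and the screwdriver where they are.

Things in the scene. Friction and masses are not known exactly. Their poses are not given: they have to be found in the camera images.
- tin_a: one of three identical shut tins: red, paper band, steel slip lid that stays on, 60 mm diameter, 80 mm tall, upright. Origin: centre of its underside; z up its axis. Holds a stack of steel washers with 1 to 2 mm of play. Any one of the three is full (0.70 to 0.82 kg in all), the other two are about half and a quarter full (0.2 to 0.48 kg)
- tin_b: one of three identical shut tins: red, paper band, steel slip lid that stays on, 60 mm diameter, 80 mm tall, upright. Origin: centre of its underside; z up its axis. Holds a stack of steel washers with 1 to 2 mm of play. Any one of the three is full (0.70 to 0.82 kg in all), the other two are about half and a quarter full (0.2 to 0.48 kg)
- tin_c: one of three identical shut tins: red, paper band, steel slip lid that stays on, 60 mm diameter, 80 mm tall, upright. Origin: centre of its underside; z up its axis. Holds a stack of steel washers with 1 to 2 mm of play. Any one of the three is full (0.70 to 0.82 kg in all), the other two are about half and a quarter full (0.2 to 0.48 kg)
- tray: low open blue steel tray, fixed on the shelf, outside 120 mm (its x) by 210 mm (its y) by 30 mm high, walls and floor 4 mm thick, rolled rim up to 33 mm high. Empty at the start; room for two tins side by side along its y. Origin: centre of its underside (on the shelf); the inner floor is 4 mm above it
- shelf: fixed beech shelf board, 400 mm deep (x) by 1460 mm long (y) by 20 mm thick; origin: centre of its underside, its top 20 mm above that, at height 0.02 m. Tins and tray stand on it
- caddy: bystander: green plastic caddy, lid clipped shut, 300 mm (its x) by 170 mm by 146 mm, with a black carry handle up to 215 mm and a ceramic fuse lying on the lid; origin: centre of its underside
- globes: bystander: open card pack 72 mm (its x) by 138 mm (its y) by 50 mm with two frosted globes standing in it, tops 106 mm high; origin: centre of its underside
- changer: bystander: bulb changer head, orange with four steel prongs, standing on the prongs with its pole socket up, about 94 mm across and 160 mm tall; origin: on its axis at the underside
- screwdriver: bystander: stainless screwdriver, 210 mm long, lying on the shelf along its own x, its 26 mm thick handle towards -x; origin: at its underside, near mid-length
Mind the look-alikes: they are no part of the job. What is shaped like the tin_a but orange or pink is not meant.

How it is judged (in metres and radians):
At the end, for the whole second after the job is handed in: Heaviest tin held in the fingers, still, upright within 0.3 rad, underside over 15 cm above the shelf, touching nothing else; the two lighter tins (each under 5.8 N on the tray) released, at rest and upright within 0.12 rad on the tray floor (((height (world z) of tin_a above 0.17 m and angle between tin_a's own z axis and vertical below 0.3 rad and linear speed of tin_a below 0.05 m/s and contact force between the fingers and tin_a above 2 N and contact force between tin_a and shelf below 0.1 N and contact force between tin_a and tray below 0.1 N and contact force between tin_a and caddy below 0.1 N and contact force between tin_a and globes below 0.1 N and contact force between tin_a and changer below 0.1 N and contact force between tin_a and tin_b below 0.1 N and contact force between tin_a and tin_c below 0.1 N and (contact force between tin_b and tray between 0.5 and 5.8 N and angle between tin_b's own z axis and vertical below 0.12 rad and linear speed of tin_b below 0.03 m/s and contact force between the fingers and tin_b below 0.1 N and z of tin_b in the frame of tray below 0.012 m and x of tin_b in the frame of tray between -0.03 and 0.03 m and y of tin_b in the frame of tray between -0.075 and 0.075 m) and (contact force between tin_c and tray between 0.5 and 5.8 N and angle between tin_c's own z axis and vertical below 0.12 rad and linear speed of tin_c below 0.03 m/s and contact force between the fingers and tin_c below 0.1 N and z of tin_c in the frame of tray below 0.012 m and x of tin_c in the frame of tray between -0.03 and 0.03 m and y of tin_c in the frame of tray between -0.075 and 0.075 m)) or (height (world z) of tin_b above 0.17 m and angle between tin_b's own z axis and vertical below 0.3 rad and linear speed of tin_b below 0.05 m/s and contact force between the fingers and tin_b above 2 N and contact force between tin_b and shelf below 0.1 N and contact force between tin_b and tray below 0.1 N and contact force between tin_b and caddy below 0.1 N and contact force between tin_b and globes below 0.1 N and contact force between tin_b and changer below 0.1 N and contact force between tin_b and tin_a below 0.1 N and contact force between tin_b and tin_c below 0.1 N and (contact force between tin_a and tray between 0.5 and 5.8 N and angle between tin_a's own z axis and vertical below 0.12 rad and linear speed of tin_a below 0.03 m/s and contact force between the fingers and tin_a below 0.1 N and z of tin_a in the frame of tray below 0.012 m and x of tin_a in the frame of tray between -0.03 and 0.03 m and y of tin_a in the frame of tray between -0.075 and 0.075 m) and (contact force between tin_c and tray between 0.5 and 5.8 N and angle between tin_c's own z axis and vertical below 0.12 rad and linear speed of tin_c below 0.03 m/s and contact force between the fingers and tin_c below 0.1 N and z of tin_c in the frame of tray below 0.012 m and x of tin_c in the frame of tray between -0.03 and 0.03 m and y of tin_c in the frame of tray between -0.075 and 0.075 m)) or (height (world z) of tin_c above 0.17 m and angle between tin_c's own z axis and vertical below 0.3 rad and linear speed of tin_c below 0.05 m/s and contact force between the fingers and tin_c above 2 N and contact force between tin_c and shelf below 0.1 N and contact force between tin_c and tray below 0.1 N and contact force between tin_c and caddy below 0.1 N and contact force between tin_c and globes below 0.1 N and contact force between tin_c and changer below 0.1 N and contact force between tin_c and tin_a below 0.1 N and contact force between tin_c and tin_b below 0.1 N and (contact force between tin_a and tray between 0.5 and 5.8 N and angle between tin_a's own z axis and vertical below 0.12 rad and linear speed of tin_a below 0.03 m/s and contact force between the fingers and tin_a below 0.1 N and z of tin_a in the frame of tray below 0.012 m and x of tin_a in the frame of tray between -0.03 and 0.03 m and y of tin_a in the frame of tray between -0.075 and 0.075 m) and (contact force between tin_b and tray between 0.5 and 5.8 N and angle between tin_b's own z axis and vertical below 0.12 rad and linear speed of tin_b below 0.03 m/s and contact force between the fingers and tin_b below 0.1 N and z of tin_b in the frame of tray below 0.012 m and x of tin_b in the frame of tray between -0.03 and 0.03 m and y of tin_b in the frame of tray between -0.075 and 0.075 m)))); the arm keeps its last pose, push and grip.
It fails at once if a tin was dropped (fell or flew free faster than 0.7 m/s) ((linear speed of tin_a above 0.7 m/s and contact force between the fingers and tin_a below 0.1 N) or (linear speed of tin_b above 0.7 m/s and contact force between the fingers and tin_b below 0.1 N) or (linear speed of tin_c above 0.7 m/s and contact force between the fingers and tin_c below 0.1 N)).
It fails at once if a tin was tipped over (angle between any of tin_a, tin_b, tin_c's own z axis and vertical above 0.8 rad).
It fails at once if a bystander was shifted by more than 3 cm or tipped (distance of any of caddy, globes, changer, screwdriver from where it was at the start of the episode above 0.03 m or angle between any of caddy, globes, changer's own z axis and vertical above 0.4 rad).
It also fails if it takes over 72 s, if anything falls off the work surface, if the arm or the gripper's body presses on something with over 40 N, if the wrist force passes 120 N, or if a joint passes its speed limit or range.

ROBOT

A 6-joint arm with a two-finger parallel gripper is mounted at the origin on the work surface. World frame = base frame: x ahead of the robot, y to its left, z up, the work surface at z = 0. Lengths are in mm, angles in degrees, forces in N, time in s.
With the tool pointing down it reaches from about 300 to 850 mm from the base axis. Payload 4.2 kg.
Tool frame: the origin (TCP) lies at the very end of the fingers, on their centre line; the grasp point (between the pads) lies 19 mm behind it; z points along the fingers, y is the line along which they close (so a half turn about z gives the same grasp; the last joint's range is limited). The gripper opens to 91 mm and grips with 3 to 60 N. Pads are 32 mm wide; open, the fingers measure 118 mm over their backs; the gripper's body (76 mm by 178 mm) begins 60 mm behind the grasp point.
Start: joints at [-67.494, 18.312, 89.639, -0, 72.044, -1.146], TCP at [230.681, -526.716, 213.976] pointing down, gripper open.
Joint ranges: [-177.97, 177.97], [-48.28, 115.42], [12.27, 149.76], [-77.06, 257.06], [2.81, 150.46], [-146.56, 146.56]. Speed limits (degrees/s): [147.25, 147.25, 180, 180, 180, 180].

INTERFACE

Orientations are given as [roll, pitch, yaw] about the fixed x, y, z axes, in that order (R = Rz(yaw) Ry(pitch) Rx(roll)).
In Python, from workcell import * gives the robot as it stands.
- The arm moves only by the tool move_arm, never from a script. Its argument "motion" is a list of rows, each a list of 3 entries, a list of its own where there are three numbers: the finger opening in mm, from 0 to 91.2, then the shift along the world's x, y, z in units of 25 mm (1.0 is 25 mm), then the turn, a rotation vector about the world's x, y, z in units of 4 degrees (1.0 is 4 degrees). In form: [[grip, [x, y, z], [ax, ay, az]], ...]. A call has 1 to 20 rows; each row shifts and turns the commanded pose from where the row before left it; what a row does not reach is not made up. A row lasts 1/12 s, in which the tool goes at most 41.7 mm and 7.16 degrees, less where a joint would pass 70% of its speed; a pose out of reach is approached as far as the arm can. A call with a number of a shift or a turn outside -1 to 1 is refused whole. A call with a gripper value outside its range is refused whole. The fingers move at their own pace and stop on an object; "grip_force" is the grip in N (left out, the last holds). Time passes only in rows, so rows that do not move let the fingers close. It gives the time, the measured TCP pose, the force, the opening and the grip force at its end, in the units of the state.
- state(): the state, without advancing time (a new reading comes with each control period).
- grab_frame(name): name is "side" or "top"; returns the picture (384x512x3 uint8, blue, green, red); there is no depth.
- camera_info(name): a dict with "fx", "fy", "cx", "cy" (pixels), "rvec" (rotation vector, rad) and "tvec" (3), from world to camera coordinates, as OpenCV has them. Camera axes: x right, y down, z forward; pixel columns grow to the right and rows downward; lengths in mm; the calibration is good to about 2 mm. A picture is of the moment at which its call begins. camera_info takes no time and is no camera call.
- job_done(): hands the job in; it is judged then, once.
The state is a dict: "time_s": time; "qpos": joint angles; "qvel": joint speeds; "effort": joint torques, N m; "ee_pos": TCP position; "ee_rot": TCP orientation; "force": force on the tool from outside, world axes, zero at the start; "torque": the same for the moment, N m; "gripper_width": finger opening in mm; "gripper_force": force on a finger pad.
Only numpy, scipy, OpenCV 4.12 (cv2) and the standard library are available. Lean on these libraries where they do the work, as an engineer would, in place of code of your own. Each camera call takes 0.05 s, during which the arm holds its last target. There are 200 camera calls.

## Working session

There is one attempt and no reset: what is moved stays moved. The work goes in short steps, Python scripts to look and compute and a tool call to move; the robot and the scene stay as the last step left them, time stands still between calls to the robot, and variables do not carry over. Pictures are saved under pics/ and viewed, at most 10 in all, crops included, and the job is handed in when it is done.

Besides the shell and the picture viewer there is one more tool, called after ">>>" as name([rows], argument=value, ...), one row to a line, values as JSON. move_arm: Moves the arm, as the interface text tells. Shifts and turns lie within -1 to 1; 1 stands for 25 mm of shift or 4 degrees of turn. Its arguments: {"type":"object","properties":{"motion":{"type":"array","items":{"type":"array"}},"grip_force":{"type":"number"}},"required":["motion"]}

```bash
mkdir -p pics; cat > h.py <<'E'
from workcell import *
import numpy as np, cv2
def cam(n):
    c=camera_info(n);K=np.array([[c["fx"],0,c["cx"]],[0,c["fy"],c["cy"]],[0,0,1.]])
    return K,cv2.Rodrigues(np.array(c["rvec"],float))[0],np.array(c["tvec"],float).reshape(3)
def ray(n,u,v,z):
    K,R,t=cam(n);d=R.T@np.linalg.inv(K)@[u,v,1];o=-R.T@t
    return o+d*(z-o[2])/d[2]
def proj(n,p):
    K,R,t=cam(n);q=K@(R@np.array(p,float)+t);return q[:2]/q[2]
E
python3 - <<'E'
from h import *
for n in("top","side"):
    cv2.imwrite(f"pics/{n}0.png",grab_frame(n)); K,R,t=cam(n); print(n,K[0,0],-R.T@t,R[2])
print(state())
E
```

```text
top 456.3484152290642 [ 201.72394095   16.44204398 1654.06400225] [ 0.1796182   0.00399511 -0.98372829]
side 422.8371575424135 [-221.80800231  789.08242866 1273.65681922] [ 0.45447371 -0.46741188 -0.75827422]
{'time_s': 0.1, 'qpos': array([-6.74953376e+01,  1.83468574e+01,  8.97007698e+01, -1.38220600e-03,
        7.20445597e+01, -1.14648123e+00]), 'qvel': array([ 0.02683365, -0.09730897, -0.14135448, -0.07636646, -0.02458706,
       -0.05938906]), 'effort': array([-1.92210546e-04, -4.13334775e+01, -2.32508790e+01,  7.28944922e-02,
        4.21377621e-02, -6.18842432e-05]), 'ee_pos': array([ 230.4799166 , -526.27477832,  213.20642559]), 'ee_rot': array([-1.79907805e+02, -5.30587321e-04,  2.36515703e+01]), 'force': array([-0.01563373, -0.01171735, -0.255027  ]), 'torque': array([ 0.02096349, -0.01248149,  0.04427367]), 'gripper_force': 0.0, 'gripper_width': 91.13203326683823}
```

View pics/top0.png

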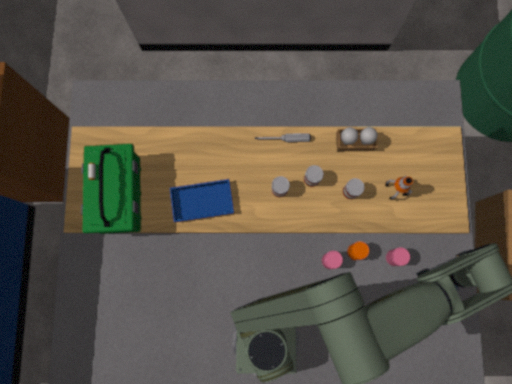

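View pics/side0.png

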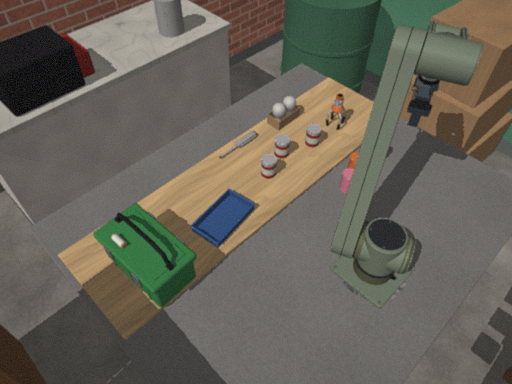

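The top view shows the grey lids at about (281,186), (314,176) and (354,188), and the tray at (203,201). The pink and orange look-alikes are below the shelf.

```bash
python3 - <<'E'
from h import *
im=cv2.imread("pics/top0.png");hsv=cv2.cvtColor(im,cv2.COLOR_BGR2HSV)
for u,v in((281,186),(314,176),(354,188)):
    m=np.zeros(im.shape[:2],np.uint8);cv2.circle(m,(u,v),14,255,-1)
    m&=((hsv[...,1]<60)*255).astype(np.uint8)
    n,l,s,c=cv2.connectedComponentsWithStats(m);i=1+s[1:,4].argmax()
    x,y,w,h,_=s[i];print(s[i],c[i],ray("top",*(c[i]),100).round(1))
m=cv2.inRange(hsv,(105,120,40),(125,255,255));m[:,:160]=0;m[:,250:]=0
k=max(cv2.findContours(m,0,1)[0],key=cv2.contourArea)
r=cv2.minAreaRect(k);b=cv2.boxPoints(r);print(r)
P=np.array([ray("top",*p,50) for p in b]);print(P.round(1),P.mean(0))
print([ray("top",u,v,z).round() for u,v,z in((349,136,100),(369,136,100),(403,185,150),(297,138,40),(310,138,40),(256,138,30))])
E
```

```text
[272 176  18  19 265] [280.24528302 185.29056604] [533.6 -50.7 100. ]
[305 165  19  20 270] [313.81111111 174.34814815] [ 572.8 -168.2  100. ]
[344 178  21  20 275] [354.34909091 187.41090909] [ 526.4 -308.1  100. ]
((201.33200073242188, 200.46990966796875), (33.41203689575195, 59.71704864501953), 81.72411346435547)
[[532.9 345.3  50. ]
 [564.8 133.5  50. ]
 [444.5 114.7  50. ]
 [413.3 323.7  50. ]] [488.8824076  229.29330822  50.        ]
[array([ 713., -296.,  100.]), array([ 713., -367.,  100.]), array([ 524., -462.,  150.]), array([ 725., -116.,   40.]), array([ 725., -164.,   40.]), array([728.,  35.,  30.])]
```

>>> move_arm([
  [91,[0.3,0.2,0],[0,0,0.9]],
  [91,[0.6,0.44,0],[0,0,0.9]],
  [91,[0.6,0.44,0],[0,0,0.9]],
  [91,[0.6,0.44,0],[0,0,0.9]],
  [91,[0.6,0.44,0],[0,0,0.95]],
  [91,[0.6,0.44,0],[0,0,0.95]],
  [91,[0.6,0.44,0],[0,0,0.95]],
  [91,[0.6,0.44,0],[0,0,0.95]],
  [91,[0.6,0.44,0],[0,0,0.95]],
  [91,[0.6,0.44,0],[0,0,0.95]],
  [91,[0.6,0.44,0],[0,0,0.95]],
  [91,[0.6,0.44,0],[0,0,0.95]],
  [91,[0.6,0.44,0],[0,0,0.95]],
  [91,[0.6,0.44,0],[0,0,0.95]],
  [91,[0.6,0.44,0],[0,0,0.95]],
  [91,[0.6,0.44,0],[0,0,0.95]],
  [91,[0.6,0.44,0],[0,0,0.95]],
  [91,[0.6,0.44,0],[0,0,0.95]],
  [91,[0.6,0.44,0],[0,0,0.95]],
  [91,[0.6,0.44,0],[0,0,0.95]],
], grip_force=35)

```text
time_s: 1.77
ee_pos: [523.6, -311.9, 213.4]
ee_rot: [-180.0, -0.0, 99.0]
force: [-1.1, -0.9, 0.6]
gripper_width: 91.2
gripper_force: 0.0
```

```bash
python3 - <<'E'
from h import *
s=state();print(s["time_s"],s["ee_pos"],s["ee_rot"],s["qpos"],s["force"])
im=cv2.imread("pics/side0.png")
for p in((533.6,-50.7,100),(572.8,-168.2,100),(526.4,-308,100)):
    u,v=proj("side",p); print(u,v); cv2.circle(im,(int(u*1),int(v)),1,(0,255,0),-1)
cv2.imwrite("pics/s1.png",cv2.resize(im[100:200,230:350],None,fx=5,fy=5,interpolation=2))
E
```

```text
1.7667 [ 523.62159551 -311.92388353  213.42600521] [-1.79954168e+02 -4.20316330e-02  9.90432277e+01] [-3.18645620e+01  2.14910190e+01  8.49025944e+01  1.82726681e-03
  7.36685487e+01 -4.09083213e+01] [-1.12174121 -0.91313889  0.57521767]
269.3750111326943 159.07547243245133
282.6630396756021 139.27582190879548
313.97436433135346 128.49250393205625
```

View pics/s1.png

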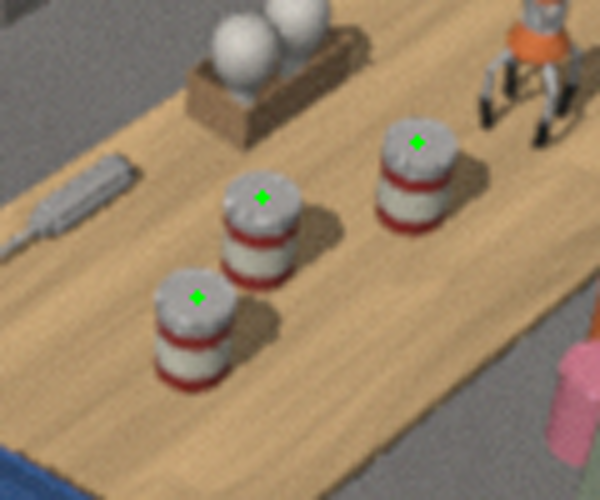

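The projected points sit on the lid centres of all three tins, so the measured positions hold. I'll descend, grip and lift tin C.

>>> move_arm([
  [91,[0.1,0.15,-0.4],[0,0,0]],
  [91,[0,0,-0.8],[0,0,0]],
  [91,[0,0,-0.9],[0,0,0]],
  [91,[0,0,-0.9],[0,0,0]],
  [91,[0,0,-0.9],[0,0,0]],
  [91,[0,0,-0.9],[0,0,0]],
  [91,[0,0,-0.7],[0,0,0]],
  [91,[0,0,-0.5],[0,0,0]],
  [91,[0,0,-0.3],[0,0,0]],
  [75,[0,0,0],[0,0,0]],
  [66,[0,0,0],[0,0,0]],
  [50,[0,0,0],[0,0,0]],
  [50,[0,0,0],[0,0,0]],
  [50,[0,0,0],[0,0,0]],
  [50,[0,0,0],[0,0,0]],
  [50,[0,0,0],[0,0,0]],
])

```text
time_s: 3.1
ee_pos: [526.8, -309.4, 57.6]
ee_rot: [179.9, 0.1, 98.8]
force: [1.9, 0.0, 3.6]
gripper_width: 60.7
gripper_force: 35.0
```

Gripped. I'll lift about 150 mm and hold to weigh it.

>>> move_arm([
  [50,[0,0,0.1],[0,0,0]],
  [50,[0,0,0.3],[0,0,0]],
  [50,[0,0,0.5],[0,0,0]],
  [50,[0,0,0.8],[0,0,0]],
  [50,[0,0,0.8],[0,0,0]],
  [50,[0,0,0.8],[0,0,0]],
  [50,[0,0,0.8],[0,0,0]],
  [50,[0,0,0.8],[0,0,0]],
  [50,[0,0,0.6],[0,0,0]],
  [50,[0,0,0.4],[0,0,0]],
  [50,[0,0,0.2],[0,0,0]],
  [50,[0,0,0],[0,0,0]],
  [50,[0,0,0],[0,0,0]],
  [50,[0,0,0],[0,0,0]],
  [50,[0,0,0],[0,0,0]],
  [50,[0,0,0],[0,0,0]],
  [50,[0,0,0],[0,0,0]],
  [50,[0,0,0],[0,0,0]],
])

```text
time_s: 4.6
ee_pos: [525.6, -308.9, 208.6]
ee_rot: [-180.0, -0.0, 98.8]
force: [-0.4, 0.7, -2.4]
gripper_width: 60.3
gripper_force: 35.0
```

```bash
python3 - <<'E'
from h import *
f=[]
for _ in range(4): grab_frame("top"); f.append(state()["force"][2])
print(f,state()["ee_pos"],state()["gripper_width"])
E
```

```text
[np.float64(-2.0066406321552246), np.float64(-2.429341723235135), np.float64(-1.434684072677764), np.float64(-2.927259961406225)] [ 525.68950123 -308.95235116  208.92502241] 60.02008893676997
```

Tin C weighs about 2.2 N, so it is a light one. I'll take it to the far tray slot at about (482, 274).

>>> move_arm([
  [50,[0,0.2,0],[0,0,0]],
  [50,[-0.05,0.5,0],[0,0,0]],
  [50,[-0.05,0.8,0],[0,0,0]],
  [50,[-0.05,1,0],[0,0,0]],
  [50,[-0.05,1,0],[0,0,0]],
  [50,[-0.05,1,0],[0,0,0]],
  [50,[-0.05,1,0],[0,0,0]],
  [50,[-0.05,1,0],[0,0,0]],
  [50,[-0.05,1,0],[0,0,0]],
  [50,[-0.05,1,0],[0,0,0]],
  [50,[-0.05,1,0],[0,0,0]],
  [50,[-0.05,1,0],[0,0,0]],
  [50,[-0.05,1,0],[0,0,0]],
  [50,[-0.05,1,0],[0,0,0]],
  [50,[-0.05,1,0],[0,0,0]],
  [50,[-0.05,1,0],[0,0,0]],
  [50,[-0.05,1,0],[0,0,0]],
  [50,[-0.05,1,0],[0,0,0]],
  [50,[-0.05,1,0],[0,0,0]],
  [50,[-0.05,1,0],[0,0,0]],
])

```text
time_s: 6.47
ee_pos: [500.7, 155.4, 209.2]
ee_rot: [180.0, -0.0, 98.9]
force: [-0.7, 0.2, -1.9]
gripper_width: 60.5
gripper_force: 35.0
```

>>> move_arm([
  [50,[-0.2,1,0],[0,0,0]],
  [50,[-0.2,1,0],[0,0,0]],
  [50,[-0.2,1,0],[0,0,0]],
  [50,[-0.1,0.8,0],[0,0,0]],
  [50,[-0.1,0.6,0],[0,0,0]],
  [50,[-0.05,0.3,0],[0,0,0]],
  [50,[0,0.1,0],[0,0,0]],
  [50,[0,0,0],[0,0,0]],
  [50,[0,0,0],[0,0,0]],
  [50,[0,0,0],[0,0,0]],
])

```text
time_s: 7.3
ee_pos: [480.7, 272.7, 209.0]
ee_rot: [-180.0, 0.0, 98.8]
force: [0.5, -0.6, -1.6]
gripper_width: 60.1
gripper_force: 35.0
```

```bash
python3 - <<'E'
from h import *
a=grab_frame("side");b=grab_frame("top")
cv2.imwrite("pics/p2.png",np.hstack([cv2.resize(a[130:320,60:320],(400,292)),cv2.resize(b[120:260,60:260],(400,292))]))
print(state()["ee_pos"],state()["ee_rot"])
E
```

```text
[480.8526517  272.68728885 209.03314904] [1.79995895e+02 1.31960528e-02 9.87813781e+01]
```

View pics/p2.png

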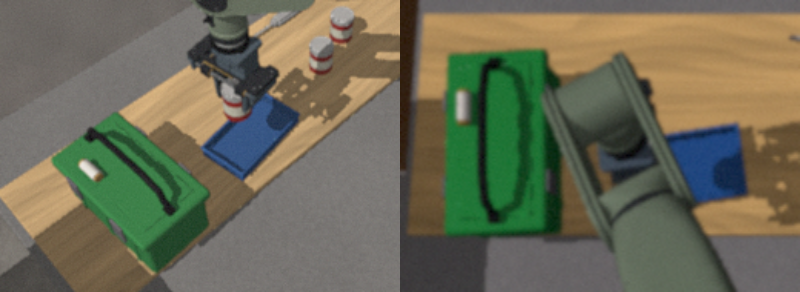

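The tin hangs above the far half of the tray and is clear of the caddy. Lowering it now.

>>> move_arm([
  [50,[0,0,-0.3],[0,0,0]],
  [50,[0,0,-0.7],[0,0,0]],
  [50,[0,0,-0.9],[0,0,0]],
  [50,[0,0,-0.9],[0,0,0]],
  [50,[0,0,-0.9],[0,0,0]],
  [50,[0,0,-0.7],[0,0,0]],
  [50,[0,0,-0.5],[0,0,0]],
  [50,[0,0,-0.3],[0,0,0]],
  [50,[0,0,-0.2],[0,0,0]],
  [50,[0,0,-0.1],[0,0,0]],
  [50,[0,0,-0.1],[0,0,0]],
  [50,[0,0,-0.1],[0,0,0]],
  [50,[0,0,0],[0,0,0]],
  [50,[0,0,0],[0,0,0]],
  [50,[0,0,0],[0,0,0]],
])

```text
time_s: 8.65
ee_pos: [481.0, 273.7, 66.9]
ee_rot: [179.9, -0.0, 98.9]
force: [-0.1, 0.5, -2.5]
gripper_width: 60.1
gripper_force: 35.0
```

>>> move_arm([
  [50,[0,0,-0.06],[0,0,0]],
  [50,[0,0,-0.06],[0,0,0]],
  [50,[0,0,-0.06],[0,0,0]],
  [50,[0,0,-0.04],[0,0,0]],
  [50,[0,0,0],[0,0,0]],
  [50,[0,0,0],[0,0,0]],
  [50,[0,0,0],[0,0,0]],
])

```text
time_s: 9.23
ee_pos: [480.7, 273.6, 61.6]
ee_rot: [180.0, -0.0, 98.9]
force: [-1.6, -0.9, 5.5]
gripper_width: 60.3
gripper_force: 35.0
```

>>> move_arm([
  [64,[0,0,0],[0,0,0]],
  [70,[0,0,0],[0,0,0]],
  [80,[0,0,0],[0,0,0]],
  [91,[0,0,0],[0,0,0]],
  [91,[0,0,0],[0,0,0]],
  [91,[0,0,0.3],[0,0,0]],
  [91,[0,0,0.6],[0,0,0]],
  [91,[0,0,1],[0,0,0]],
  [91,[0,0,1],[0,0,0]],
  [91,[0,0,1],[0,0,0]],
  [91,[0,-0.4,0],[0,0,0]],
  [91,[0.15,-0.8,0],[0,0,0]],
  [91,[0.15,-1,0],[0,0,0]],
  [91,[0.15,-1,0],[0,0,0]],
  [91,[0.15,-1,0],[0,0,0]],
  [91,[0.15,-1,0],[0,0,0]],
  [91,[0.15,-1,0],[0,0,0]],
  [91,[0.15,-1,0],[0,0,0]],
  [91,[0.15,-1,0],[0,0,0]],
  [91,[0.15,-1,0],[0,0,0]],
])

```text
time_s: 10.9
ee_pos: [514.0, 42.0, 158.3]
ee_rot: [-180.0, 0.0, 98.8]
force: [-0.3, 0.0, 0.1]
gripper_width: 90.8
gripper_force: 0.0
```

>>> move_arm([
  [91,[0.2,-1,0],[0,0,0]],
  [91,[0.2,-1,0],[0,0,0]],
  [91,[0.2,-0.9,0],[0,0,0]],
  [91,[0.1,-0.6,0],[0,0,0]],
  [91,[0.1,-0.3,0],[0,0,0]],
  [91,[0,0,0],[0,0,0]],
  [91,[0,0,0],[0,0,0]],
])

```text
time_s: 11.48
ee_pos: [534.1, -51.3, 158.3]
ee_rot: [-180.0, -0.0, 98.8]
force: [-0.4, 0.3, 0.3]
gripper_width: 91.1
gripper_force: 0.0
```

```bash
python3 - <<'E'
from h import *
a=grab_frame("side");b=grab_frame("top")
cv2.imwrite("pics/p3.png",np.hstack([cv2.resize(a[130:320,60:320],(400,292)),cv2.resize(b[120:260,150:350],(400,292))]))
print(state()["ee_pos"],state()["ee_rot"],state()["force"])
E
```

```text
[534.09009317 -50.58019278 158.37215458] [-1.79981260e+02 -3.18735597e-02  9.88943472e+01] [-0.24081395 -0.0505256   0.50849707]
```

View pics/p3.png

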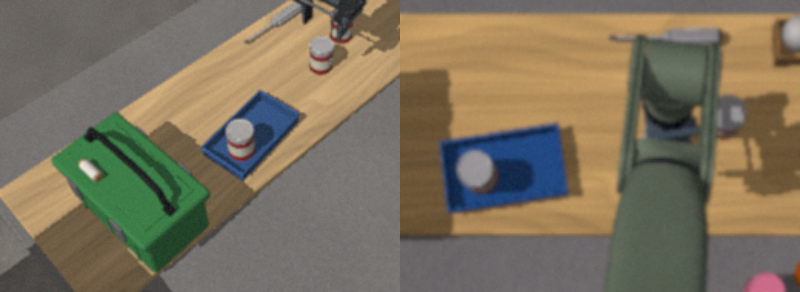

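Tin C stands upright in the far half of the tray. The gripper is above tin A, so I'll grip, lift and weigh it.

>>> move_arm([
  [91,[0,0,-0.4],[0,0,0]],
  [91,[0,0,-0.8],[0,0,0]],
  [91,[0,0,-0.9],[0,0,0]],
  [91,[0,0,-0.8],[0,0,0]],
  [91,[0,0,-0.6],[0,0,0]],
  [91,[0,0,-0.4],[0,0,0]],
  [91,[0,0,-0.15],[0,0,0]],
  [75,[0,0,0],[0,0,0]],
  [66,[0,0,0],[0,0,0]],
  [50,[0,0,0],[0,0,0]],
  [50,[0,0,0],[0,0,0]],
  [50,[0,0,0],[0,0,0]],
  [50,[0,0,0],[0,0,0]],
  [50,[0,0,0],[0,0,0]],
])

```text
time_s: 12.75
ee_pos: [537.4, -51.6, 58.7]
ee_rot: [179.6, 0.1, 98.8]
force: [5.3, 2.1, 2.9]
gripper_width: 60.2
gripper_force: 35.0
```

>>> move_arm([
  [50,[0,0,0.1],[0,0,0]],
  [50,[0,0,0.3],[0,0,0]],
  [50,[0,0,0.5],[0,0,0]],
  [50,[0,0,0.8],[0,0,0]],
  [50,[0,0,0.8],[0,0,0]],
  [50,[0,0,0.8],[0,0,0]],
  [50,[0,0,0.8],[0,0,0]],
  [50,[0,0,0.8],[0,0,0]],
  [50,[0,0,0.6],[0,0,0]],
  [50,[0,0,0.4],[0,0,0]],
  [50,[0,0,0.2],[0,0,0]],
  [50,[0,0,0],[0,0,0]],
  [50,[0,0,0],[0,0,0]],
  [50,[0,0,0],[0,0,0]],
  [50,[0,0,0],[0,0,0]],
  [50,[0,0,0],[0,0,0]],
])

```text
time_s: 14.08
ee_pos: [533.9, -51.4, 208.8]
ee_rot: [-179.9, -0.0, 98.9]
force: [0.0, -0.3, -7.9]
gripper_width: 60.2
gripper_force: 35.0
```

```bash
python3 - <<'E'
from h import *
f=[]
for _ in range(4): grab_frame("top"); f.append(round(state()["force"][2],2))
print(f,state()["ee_pos"],state()["gripper_width"])
E
```

```text
[np.float64(-6.83), np.float64(-7.32), np.float64(-7.16), np.float64(-7.84)] [534.34449729 -51.44045772 209.46373243] 60.14987377740944
```

Tin A weighs about 7.4 N, so it is the full one. I'll set it back down where it was.

>>> move_arm([
  [50,[0,0,-0.3],[0,0,0]],
  [50,[0,0,-0.7],[0,0,0]],
  [50,[0,0,-0.9],[0,0,0]],
  [50,[0,0,-0.9],[0,0,0]],
  [50,[0,0,-0.9],[0,0,0]],
  [50,[0,0,-0.7],[0,0,0]],
  [50,[0,0,-0.5],[0,0,0]],
  [50,[0,0,-0.3],[0,0,0]],
  [50,[0,0,-0.2],[0,0,0]],
  [50,[0,0,-0.15],[0,0,0]],
  [50,[0,0,-0.1],[0,0,0]],
  [50,[0,0,-0.1],[0,0,0]],
  [50,[0,0,-0.08],[0,0,0]],
  [50,[0,0,-0.08],[0,0,0]],
  [50,[0,0,0],[0,0,0]],
  [50,[0,0,0],[0,0,0]],
  [50,[0,0,0],[0,0,0]],
])

```text
time_s: 15.7
ee_pos: [534.6, -51.5, 62.2]
ee_rot: [180.0, 0.0, 98.9]
force: [-0.2, -0.7, -7.6]
gripper_width: 60.0
gripper_force: 35.0
```

>>> move_arm([
  [50,[0,0,-0.06],[0,0,0]],
  [50,[0,0,-0.06],[0,0,0]],
  [50,[0,0,-0.05],[0,0,0]],
  [50,[0,0,0],[0,0,0]],
  [50,[0,0,0],[0,0,0]],
])

```text
time_s: 16.12
ee_pos: [534.6, -51.5, 58.6]
ee_rot: [180.0, 0.0, 98.9]
force: [-1.8, -0.1, 2.0]
gripper_width: 60.5
gripper_force: 35.0
```

>>> move_arm([
  [64,[0,0,0],[0,0,0]],
  [70,[0,0,0],[0,0,0]],
  [80,[0,0,0],[0,0,0]],
  [91,[0,0,0],[0,0,0]],
  [91,[0,0,0],[0,0,0]],
  [91,[0,0,0.3],[0,0,0]],
  [91,[0,0,0.7],[0,0,0]],
  [91,[0,0,1],[0,0,0]],
  [91,[0,0,1],[0,0,0]],
  [91,[0,0,1],[0,0,0]],
  [91,[0.13,-0.4,0],[0,0,0]],
  [91,[0.3,-0.8,0],[0,0,0]],
  [91,[0.3,-1,0],[0,0,0]],
  [91,[0.3,-1,0],[0,0,0]],
  [91,[0.3,-0.8,0],[0,0,0]],
  [91,[0.1,-0.47,0],[0,0,0]],
  [91,[0.1,-0.2,0],[0,0,0]],
  [91,[0,0,0],[0,0,0]],
  [91,[0,0,0],[0,0,0]],
])

```text
time_s: 17.7
ee_pos: [572.2, -167.6, 157.4]
ee_rot: [-180.0, -0.1, 98.8]
force: [-0.0, -0.5, -0.3]
gripper_width: 91.0
gripper_force: 0.0
```

>>> move_arm([
  [91,[0,0,-0.4],[0,0,0]],
  [91,[0,0,-0.8],[0,0,0]],
  [91,[0,0,-0.9],[0,0,0]],
  [91,[0,0,-0.8],[0,0,0]],
  [91,[0,0,-0.6],[0,0,0]],
  [91,[0,0,-0.4],[0,0,0]],
  [91,[0,0,-0.12],[0,0,0]],
  [75,[0,0,0],[0,0,0]],
  [66,[0,0,0],[0,0,0]],
  [50,[0,0,0],[0,0,0]],
  [50,[0,0,0],[0,0,0]],
  [50,[0,0,0],[0,0,0]],
  [50,[0,0,0],[0,0,0]],
  [50,[0,0,0],[0,0,0]],
])

```text
time_s: 18.87
ee_pos: [574.8, -168.6, 58.7]
ee_rot: [179.7, 0.1, 98.8]
force: [4.9, 0.7, 4.6]
gripper_width: 59.6
gripper_force: 35.0
```

>>> move_arm([
  [50,[0,0,0.1],[0,0,0]],
  [50,[0,0,0.3],[0,0,0]],
  [50,[0,0,0.5],[0,0,0]],
  [50,[0,0,0.8],[0,0,0]],
  [50,[0,0,0.8],[0,0,0]],
  [50,[0,0,0.8],[0,0,0]],
  [50,[0,0,0.8],[0,0,0]],
  [50,[0,0,0.8],[0,0,0]],
  [50,[0,0,0.6],[0,0,0]],
  [50,[0,0,0.4],[0,0,0]],
  [50,[0,0,0.2],[0,0,0]],
  [50,[0,0,0],[0,0,0]],
  [50,[0,0,0],[0,0,0]],
  [50,[0,0,0],[0,0,0]],
  [50,[0,0,0],[0,0,0]],
  [50,[0,0,0],[0,0,0]],
])

```text
time_s: 20.2
ee_pos: [572.2, -168.1, 208.7]
ee_rot: [-179.9, -0.0, 98.9]
force: [-0.3, 0.6, -5.2]
gripper_width: 60.1
gripper_force: 35.0
```

```bash
python3 - <<'E'
from h import *
f=[]
for _ in range(4): grab_frame("top"); f.append(round(state()["force"][2],2))
print(f,state()["ee_pos"],state()["gripper_width"])
E
```

```text
[np.float64(-5.06), np.float64(-5.16), np.float64(-4.99), np.float64(-3.97)] [ 572.60168333 -168.20480071  209.4614024 ] 60.312134932058036
```

Tin B weighs about 4.8 N, so it is the half-full one. It goes to the near tray slot at about (496, 185).

>>> move_arm([
  [50,[-0.05,0.2,0],[0,0,0]],
  [50,[-0.1,0.5,0],[0,0,0]],
  [50,[-0.2,0.8,0],[0,0,0]],
  [50,[-0.2,1,0],[0,0,0]],
  [50,[-0.2,1,0],[0,0,0]],
  [50,[-0.2,1,0],[0,0,0]],
  [50,[-0.2,1,0],[0,0,0]],
  [50,[-0.2,1,0],[0,0,0]],
  [50,[-0.2,1,0],[0,0,0]],
  [50,[-0.2,1,0],[0,0,0]],
  [50,[-0.25,1,0],[0,0,0]],
  [50,[-0.25,1,0],[0,0,0]],
  [50,[-0.25,1,0],[0,0,0]],
  [50,[-0.2,1,0],[0,0,0]],
  [50,[-0.2,0.8,0],[0,0,0]],
  [50,[-0.1,0.5,0],[0,0,0]],
  [50,[-0.05,0.3,0],[0,0,0]],
  [50,[0,0,0],[0,0,0]],
  [50,[0,0,0],[0,0,0]],
])

```text
time_s: 21.98
ee_pos: [496.4, 184.0, 209.8]
ee_rot: [180.0, 0.0, 98.9]
force: [0.2, 0.0, -5.1]
gripper_width: 60.1
gripper_force: 35.0
```

>>> move_arm([
  [50,[0,0,-0.3],[0,0,0]],
  [50,[0,0,-0.7],[0,0,0]],
  [50,[0,0,-0.9],[0,0,0]],
  [50,[0,0,-0.9],[0,0,0]],
  [50,[0,0,-0.9],[0,0,0]],
  [50,[0,0,-0.7],[0,0,0]],
  [50,[0,0,-0.5],[0,0,0]],
  [50,[0,0,-0.3],[0,0,0]],
  [50,[0,0,-0.2],[0,0,0]],
  [50,[0,0,-0.1],[0,0,0]],
  [50,[0,0,-0.1],[0,0,0]],
  [50,[0,0,0],[0,0,0]],
  [50,[0,0,0],[0,0,0]],
  [50,[0,0,0],[0,0,0]],
])

```text
time_s: 23.15
ee_pos: [496.9, 184.4, 70.4]
ee_rot: [179.9, -0.0, 98.9]
force: [0.7, 0.7, -3.7]
gripper_width: 59.9
gripper_force: 35.0
```

>>> move_arm([
  [50,[0,0,-0.08],[0,0,0]],
  [50,[0,0,-0.08],[0,0,0]],
  [50,[0,0,-0.06],[0,0,0]],
  [50,[0,0,-0.06],[0,0,0]],
  [50,[0,0,-0.04],[0,0,0]],
  [50,[0,0,0],[0,0,0]],
  [50,[0,0,0],[0,0,0]],
  [50,[0,0,0],[0,0,0]],
])

```text
time_s: 23.82
ee_pos: [496.4, 184.3, 62.5]
ee_rot: [180.0, -0.0, 98.8]
force: [-1.7, -0.6, 5.4]
gripper_width: 60.2
gripper_force: 35.0
```

>>> move_arm([
  [64,[0,0,0],[0,0,0]],
  [70,[0,0,0],[0,0,0]],
  [80,[0,0,0],[0,0,0]],
  [91,[0,0,0],[0,0,0]],
  [91,[0,0,0],[0,0,0]],
  [91,[0,0,0.3],[0,0,0]],
  [91,[0,0,0.6],[0,0,0]],
  [91,[0,0,1],[0,0,0]],
  [91,[0,0,1],[0,0,0]],
  [91,[0,0,1],[0,0,0]],
  [91,[0,-0.4,0],[0,0,0]],
  [91,[0.15,-0.8,0],[0,0,0]],
  [91,[0.15,-1,0],[0,0,0]],
  [91,[0.15,-1,0],[0,0,0]],
  [91,[0.15,-1,0],[0,0,0]],
  [91,[0.15,-1,0],[0,0,0]],
  [91,[0.15,-1,0],[0,0,0]],
])

```text
time_s: 25.23
ee_pos: [518.6, 27.8, 159.1]
ee_rot: [-180.0, 0.0, 98.9]
force: [2.0, 0.1, -0.2]
gripper_width: 91.1
gripper_force: 0.0
```

>>> move_arm([
  [91,[0.2,-1,0],[0,0,0]],
  [91,[0.2,-1,0],[0,0,0]],
  [91,[0.13,-0.7,0],[0,0,0]],
  [91,[0.1,-0.4,0],[0,0,0]],
  [91,[0,-0.13,0],[0,0,0]],
  [91,[0,0,0],[0,0,0]],
  [91,[0,0,0],[0,0,0]],
])

```text
time_s: 25.82
ee_pos: [534.3, -50.8, 159.1]
ee_rot: [-180.0, -0.0, 98.9]
force: [0.2, -0.7, 0.0]
gripper_width: 91.0
gripper_force: 0.0
```

```bash
python3 - <<'E'
from h import *
a=grab_frame("side");b=grab_frame("top")
cv2.imwrite("pics/p4.png",np.hstack([cv2.resize(a[130:320,60:320],(400,292)),cv2.resize(b[120:260,150:350],(400,292))]))
print(state()["ee_pos"],state()["ee_rot"],state()["force"])
E
```

```text
[534.42193991 -50.48808279 159.18787656] [-1.79991642e+02 -2.42632399e-02  9.89145210e+01] [ 0.54600943 -0.05687563 -0.39054299]
```

View pics/p4.png

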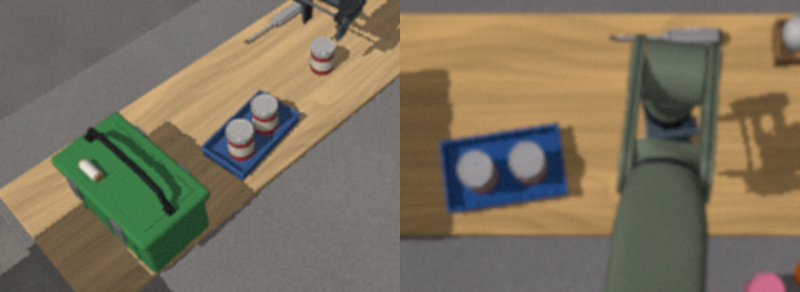

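Both lighter tins stand upright and apart in the tray. I'll now take the heaviest, tin A, and lift it 200 mm.

>>> move_arm([
  [91,[0,0,-0.4],[0,0,0]],
  [91,[0,0,-0.8],[0,0,0]],
  [91,[0,0,-0.9],[0,0,0]],
  [91,[0,0,-0.8],[0,0,0]],
  [91,[0,0,-0.6],[0,0,0]],
  [91,[0,0,-0.4],[0,0,0]],
  [91,[0,0,-0.15],[0,0,0]],
  [75,[0,0,0],[0,0,0]],
  [66,[0,0,0],[0,0,0]],
  [50,[0,0,0],[0,0,0]],
  [50,[0,0,0],[0,0,0]],
  [50,[0,0,0],[0,0,0]],
  [50,[0,0,0],[0,0,0]],
  [50,[0,0,0],[0,0,0]],
])

```text
time_s: 27.08
ee_pos: [534.9, -51.6, 58.8]
ee_rot: [179.9, 0.0, 98.9]
force: [-1.7, -0.6, 4.4]
gripper_width: 60.3
gripper_force: 35.0
```

>>> move_arm([
  [50,[0,0,0.1],[0,0,0]],
  [50,[0,0,0.3],[0,0,0]],
  [50,[0,0,0.5],[0,0,0]],
  [50,[0,0,0.8],[0,0,0]],
  [50,[0,0,0.8],[0,0,0]],
  [50,[0,0,0.8],[0,0,0]],
  [50,[0,0,0.8],[0,0,0]],
  [50,[0,0,0.8],[0,0,0]],
  [50,[0,0,0.8],[0,0,0]],
  [50,[0,0,0.8],[0,0,0]],
  [50,[0,0,0.6],[0,0,0]],
  [50,[0,0,0.5],[0,0,0]],
  [50,[0,0,0.3],[0,0,0]],
  [50,[0,0,0.1],[0,0,0]],
  [50,[0,0,0],[0,0,0]],
  [50,[0,0,0],[0,0,0]],
  [50,[0,0,0],[0,0,0]],
  [50,[0,0,0],[0,0,0]],
  [50,[0,0,0],[0,0,0]],
  [50,[0,0,0],[0,0,0]],
])

```text
time_s: 28.75
ee_pos: [534.5, -51.4, 257.6]
ee_rot: [-180.0, -0.0, 98.9]
force: [0.2, 0.1, -7.0]
gripper_width: 60.2
gripper_force: 35.0
```

```bash
python3 - <<'E'
from h import *
a=grab_frame("side");cv2.imwrite("pics/p5.png",a)
s=state();print(s["time_s"],s["ee_pos"],s["force"],s["gripper_width"],s["gripper_force"])
E
```

```text
28.8 [534.60282786 -51.44654585 257.68999881] [-0.36273714 -0.05897741 -7.99094561] 60.208783612798335 34.996786527335644
```

View pics/p5.png

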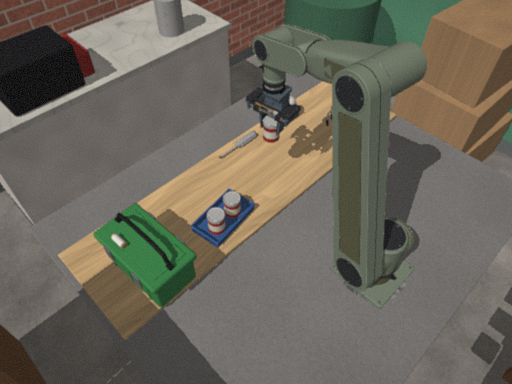

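The heaviest tin is held upright in the gripper at about (271,130), and the other two stand in the tray at (216,220) and (232,203). Handing in.

```bash
python3 -c "
from workcell import *
print(job_done())"
```

```text
the job is handed in; nothing more can be done
None
```

The heaviest tin (about 7.4 N) is held upright about 20 cm above the shelf, the two lighter ones (about 2.2 N and 4.8 N) stand upright in the blue tray, and the job is handed in; the interface gave no verdict.

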